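Close the packing case: tuck the lid's flap beneath the lip

TASK

Shut the open white plastic case over the stone ball that lies in it: fold the flap on the lid's free edge inward past square with a fingertip, push the lid over, and press it down until the flap snaps in beneath the lip inside the front rim and the lid stays shut by itself. This is all pushing and pressing: pick nothing up, leave the ball in its seat and the case about where it stands, and do not disturb the things round about.

Things in the scene. Friction and masses are not known exactly. Their poses are not given: they have to be found in the camera images.
- case: white moulded plastic packing case, 118 mm deep (x), 112 mm wide (y), 84 mm high to its rim, walls 2.4 mm, on rubber feet, loose on the bench (0.5 to 0.8 kg without the ball; pushes of a few N do not shift it). Origin: centre of its underside; -x points out of its front, which roughly faces the robot. The lid is hinged on top of the rear wall; dark foam inside holds the ball
- case_lid (a joint): lid angle, rad: 0 = flat on the rim (closed), 1.57 = upright, more = leaning back, stop at 1.95; starts at 1.45 to 1.75. The moulded hinge is stiff: left alone the lid stays put between about 0.6 and 1.8, but let go from nearly shut without being latched it springs up to about 0.5. Moving it takes 1 to 3 N near its free edge
- case_flap (a joint): fold of the flap on the lid, rad: 0 = in plane with the lid, 1.57 = square toward the inside, stop at 2.6; starts at 0.55 to 0.9. The crease is springy and stiff: the flap stays where left up to about 1.5; folded farther it springs back to about 1.5, right for tucking. Below about 1.4 its tip lands on or outside the rim, not inside the lip. Folding takes 1 to 3 N near its tip
- hinge_line (a point): middle of the lid's hinge line at the top of the rear wall, fixed to the case: 59 mm behind the case's origin (+x), 85 mm above its underside
- lid_edge (a point): middle of the lid's free edge, which is also the flap's crease, 110 mm from the hinge line. The lid is 110 mm wide and 2.4 mm thick (this point and the hinge line lie at half thickness)
- flap_tip (a point): middle of the flap's outer edge, 21 mm from the crease; the flap is 80 mm wide and 2 mm thick
- flap_bead (a point): middle of the catching edge of the bead, a ridge 66 mm long on the flap's outer face (the side that looks up when the flap is in plane with the closed lid): 9.5 mm from the crease, 4 mm off the flap's mid-plane; the ridge slopes down to the flap's tip
- lip_edge (a point): middle of the retaining lip's lower inner edge inside the front wall, 6.5 mm below the rim, 53 mm in front of the case's origin. The lip is 84 mm long, stands 3.6 mm in from the wall, its top slopes inward. Pressing the lid down with 5 to 10 N near its free edge makes the folded flap's bead ride over the lip and snap out beneath it; the lid then holds with 1.5 mm of play
- ball_center (a point): centre of the dark polished stone ball, 67 mm, 0.44 kg, that lies in the round foam seat in the case: 45 mm above the underside of the case, 9 mm behind the case's origin; the ball's top is 5 mm below the rim
- brown_ball_center (a point): centre of the pinkish-brown polished stone ball, 66 mm, standing in a grey pipe ring 23 mm high
- compound_green: green bar of polishing compound, 107 x 51 x 30 mm, lying on the bench; origin at the centre of its underside
- tin_oxide: round orange powder tin, 74 mm across, 78 mm high; origin at the centre of its underside
- brush: flat brush with a wooden handle, 171 mm long, 15 mm high, lying; origin at the middle of its outline, on the bench
- rough_stone_1: pale rough stone, about 50 mm wide and 42 mm high; origin at the centre of its underside
Things that resemble listed ones, but are neither listed nor needed, are in the scene too. What is shaped like the case but orange is not meant.

How it is judged:
By the outcome, as a careful person would: the job done as asked, in the order asked, and still so for the second after the job is handed in, with the robot touching nothing.
It also fails if it takes over 38 s, if anything falls off the work surface, if the arm or the gripper's body presses on something with over 40 N, if the wrist force passes 120 N, or if a joint passes its speed limit or range.

ROBOT

A 6-joint arm with a two-finger parallel gripper is mounted at the origin on a cart in front of the work surface, level with it; the furniture and walls round the work are solid. World frame = base frame: x ahead of the robot, y to its left, z up, the work surface at z = 0. Lengths are in m, angles in rad, forces in N, time in s.
With the tool pointing down it reaches from about 0.35 to 0.975 m from the base axis. Payload 4.9 kg.
Tool frame: the origin (TCP) lies at the very end of the fingers, on their centre line; the grasp point (between the pads) lies manip.grip_point_offset behind it (manip.grip_point_offset is the distance from the TCP to the grasp point, in m); z points along the fingers, y is the line along which they close (so a half turn about z gives the same grasp; the last joint's range is limited). The gripper opens to 85 mm and grips with 20 to 120 N. Pads are 22 mm wide; open, the fingers measure 114 mm over their backs; the gripper's body (76 mm by 85 mm) begins 54 mm behind the grasp point. The pads swing forward as they close: fully open they stand 13 mm farther back than shut.
Start: joints at [1.019, 0.053, 1.613, -0, 1.476, -0.119], TCP at [0.262, 0.567, 0.231] pointing down, gripper open.
Joint ranges: [-3.01, 3.01], [-1.01, 2.22], [0.06, 2.58], [-1.02, 4.17], [0.09, 2.62], [-3.14, 3.14]. Speed limits (rad/s): [2.57, 2.57, 3.14, 3.14, 3.14, 3.14].

INTERFACE

Orientations are given as a unit quaternion [w, x, y, z].
In Python, from plant import manip gives the robot as it stands.
- The arm moves only by the shell command python3 -m crank 'ROWS' [OPENING]. ROWS is JSON, a list of rows, each an object of numbers: "x", "y", "z": the shift along the tool's x, y, z in cm; "turn": the turn about the tool's z in rad. In form: [{"x": .., "y": .., "z": .., "turn": ..}, ...]. A call has 1 to 5 rows; each row shifts and turns the commanded pose from where the row before left it, along the tool's axes as they then stand; what a row does not reach is not made up. A row lasts 1/10 s, in which the tool goes at most 50 mm and 8.59 degrees, less where a joint would pass 70% of its speed; a pose out of reach is approached as far as the arm can. A call with a gripper value outside its range is refused whole. OPENING is the opening in per cent of the stroke, from 0 (shut) to 100 (fully open), set as the call begins (- or left out, the last holds). The fingers move at their own pace and stop on an object; the grip force is fixed at half the most. Time passes only in rows, so rows that do not move let the fingers close. It gives the time, the measured TCP pose, the force, the opening and the grip force at its end, in the units of the state.
- manip.state(): the state, without advancing time (a new reading comes with each control period).
- manip.grab_frame(name): name is "scene" or "side" or "wrist"; returns (picture, depth): 480x640x3 uint8, red, green, blue; 480x640 float32, m along the optical axis (not along the pixel's ray), 0 where there is no reading.
- manip.camera_model(name): a dict with "mtx" (3x3 intrinsics, pixels), "world_to_cam" (4x4, takes a point from world to camera coordinates). Camera axes: x right, y down, z forward; pixel columns grow to the right and rows downward; lengths in m; the calibration is good to about 2 mm. A picture is of the moment at which its call begins: read the wrist's pose just before it. camera_model takes no time and is no camera call; for the wrist camera it gives the pose at the moment of the call.
- manip.job_done(): hands the job in; it is judged then, once.
The state is a dict: "time": time; "joint_pos": joint angles; "joint_vel": joint speeds; "joint_efforts": joint torques, N m; "tool_pos": TCP position; "tool_rot": TCP orientation; "contact_force": force on the tool from outside, world axes, zero at the start; "ft_torque": the same for the moment, N m; "gripper_width": opening from 0.0 (shut) to 1.0 (fully open); "grasp_force": force on a finger pad.
Only numpy, scipy, OpenCV 4.12 (cv2) and the standard library are available. Lean on these libraries where they do the work, as an engineer would, in place of code of your own. Each camera call takes 0.05 s, during which the arm holds its last target. There are 200 camera calls.

## Working session

There is one attempt and no reset: what is moved stays moved. The work goes in short steps, Python scripts to look and compute and a shell command to move; the robot and the scene stay as the last step left them, time stands still between calls to the robot, and variables do not carry over. Pictures are saved under pics/ and viewed, at most 10 in all, crops included, and the job is handed in when it is done.

```bash
mkdir -p pics; ls
python3 - <<'E'
from plant import manip
import cv2,numpy as np
s=manip.state();print({k:np.round(v,3) for k,v in s.items()},manip.grip_point_offset)
for n in ("scene","side"):
    p,d=manip.grab_frame(n);cv2.imwrite(f"pics/{n}0.png",p[:,:,::-1]);np.save(f"pics/{n}0.npy",d)
    m=manip.camera_model(n);print(n,np.round(m["mtx"],1).tolist(),np.round(np.linalg.inv(m["world_to_cam"]),3).tolist(),(d>0).mean())
E
```

```text
pics
{'time': np.float64(0.0), 'joint_pos': array([ 1.019,  0.053,  1.614,  0.   ,  1.476, -0.119]), 'joint_vel': array([-0.001, -0.001,  0.   , -0.001,  0.002, -0.001]), 'joint_efforts': array([ 2.0000e-03, -3.9365e+01, -3.7019e+01,  0.0000e+00,  7.0000e-03,
        0.0000e+00]), 'tool_pos': array([0.262, 0.567, 0.23 ]), 'tool_rot': array([-0.   ,  0.215,  0.977, -0.001]), 'contact_force': array([ 0.768, -0.044,  0.211]), 'ft_torque': array([ 0.025, -0.005, -0.057]), 'grasp_force': np.float64(0.0), 'gripper_width': np.float64(1.001)} 0.0187
scene [[575.8, 0.0, 320.7], [0.0, 575.8, 232.7], [0.0, 0.0, 1.0]] [[0.563, -0.514, 0.647, -0.253], [-0.827, -0.348, 0.442, -0.6], [-0.002, -0.784, -0.621, 0.863], [0.0, 0.0, 0.0, 1.0]] 0.9960319010416666
side [[545.8, 0.0, 314.7], [0.0, 545.8, 233.0], [0.0, 0.0, 1.0]] [[-0.997, 0.055, -0.044, 0.663], [0.067, 0.547, -0.835, 1.104], [-0.022, -0.836, -0.549, 0.82], [0.0, 0.0, 0.0, 1.0]] 0.995966796875
```

View pics/scene0.png

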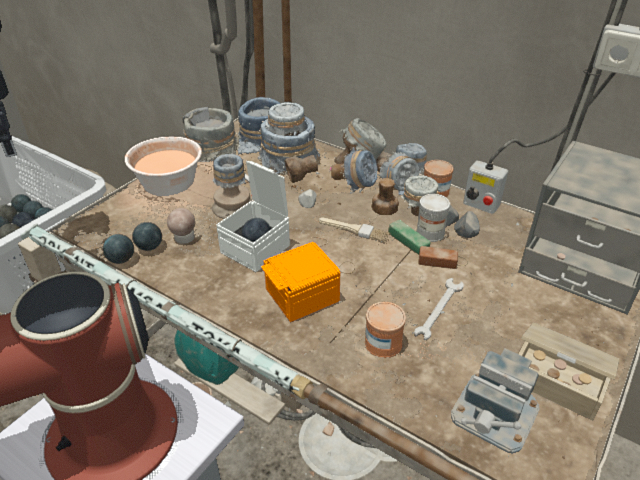

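View pics/side0.png

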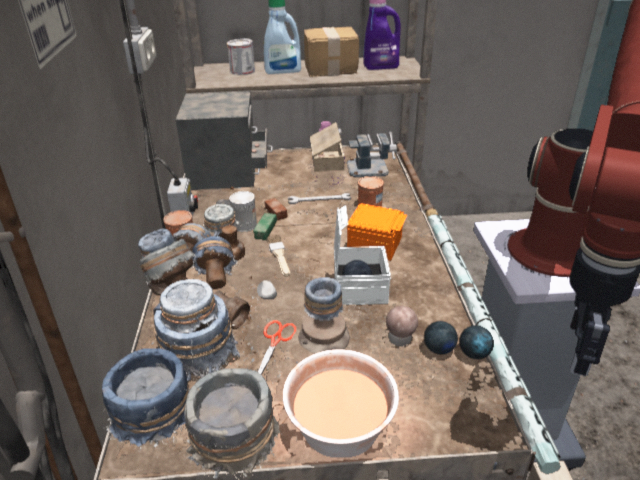

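The scene view shows the white case at about (255,235) with its lid upright at (268,190). The side view shows it at (362,275) with the lid edge-on at (340,235). The orange decoy stands beside it and the brown ball at (182,222). Next I measure the case from depth.

```bash
cat > h.py <<'E'
from plant import manip
import numpy as np, cv2
def cloud(n,p,d,box):
    m=manip.camera_model(n);K=m["mtx"];T=np.linalg.inv(m["world_to_cam"])
    u0,v0,u1,v1=box;v,u=np.mgrid[v0:v1,u0:u1];z=d[v0:v1,u0:u1]
    P=np.stack([(u-K[0,2])/K[0,0]*z,(v-K[1,2])/K[1,1]*z,z],-1)
    W=P@T[:3,:3].T+T[:3,3]
    hsv=cv2.cvtColor(p[v0:v1,u0:u1],cv2.COLOR_RGB2HSV)
    return W,hsv,u,v
def proj(n,X):
    m=manip.camera_model(n);c=m["world_to_cam"]@np.append(X,1);q=m["mtx"]@c[:3];return q[:2]/q[2]
E
python3 - <<'E'
from h import *
for n,box in (("scene",(210,150,300,275)),("side",(325,195,400,310))):
    p=cv2.imread(f"pics/{n}0.png")[:,:,::-1].copy();d=np.load(f"pics/{n}0.npy")
    W,h,u,v=cloud(n,p,d,box)
    m=(h[...,1]<50)&(h[...,2]>110)
    m&=(W[...,2]>.01)
    Q=W[m];print(n,len(Q))
    for a in np.arange(0.01,.24,.02):
        s=Q[(Q[:,2]>=a)&(Q[:,2]<a+.02)]
        if len(s):print(round(a,2),len(s),np.percentile(s,[2,50,98],axis=0).round(3).tolist())
    r=Q[(abs(Q[:,2]-.084)<.004)]
    rr=cv2.minAreaRect((r[:,:2]*1000).astype(np.float32));print("rim rect",rr)
    print(r[::max(1,len(r)//40)].round(3).tolist())
    c=p[box[1]:box[3],box[0]:box[2],::-1]
    cv2.imwrite(f"pics/c{n}.png",cv2.resize(c,None,fx=4.5,fy=4.5,interpolation=cv2.INTER_CUBIC))
a=cv2.imread("pics/cscene.png");b=cv2.imread("pics/cside.png");H=max(a.shape[0],b.shape[0])
f=lambda i:cv2.copyMakeBorder(i,0,H-i.shape[0],0,0,cv2.BORDER_CONSTANT)
cv2.imwrite("pics/crop.png",np.hstack([f(a),f(b)]))
print(H)
E
```

```text
scene 5036
0.01 597 [[0.447, 0.046, 0.01], [0.502, 0.097, 0.021], [0.823, 0.43, 0.03]]
0.03 846 [[0.447, 0.046, 0.03], [0.509, 0.11, 0.041], [0.8, 0.438, 0.05]]
0.05 908 [[0.447, 0.047, 0.05], [0.508, 0.103, 0.06], [0.57, 0.163, 0.07]]
0.07 932 [[0.447, 0.047, 0.071], [0.517, 0.103, 0.079], [0.573, 0.243, 0.089]]
0.09 273 [[0.562, 0.05, 0.09], [0.567, 0.115, 0.098], [0.607, 0.278, 0.11]]
0.11 290 [[0.56, 0.05, 0.111], [0.565, 0.113, 0.12], [0.628, 0.279, 0.13]]
0.13 492 [[0.559, 0.052, 0.131], [0.57, 0.191, 0.138], [0.638, 0.288, 0.149]]
0.15 266 [[0.557, 0.05, 0.15], [0.562, 0.102, 0.161], [0.567, 0.155, 0.169]]
0.17 259 [[0.556, 0.049, 0.17], [0.56, 0.102, 0.181], [0.565, 0.156, 0.19]]
0.19 127 [[0.544, 0.052, 0.19], [0.556, 0.096, 0.195], [0.563, 0.153, 0.21]]
0.21 14 [[0.541, 0.071, 0.21], [0.545, 0.103, 0.211], [0.548, 0.128, 0.212]]
rim rect ((527.0030517578125, 162.04689025878906), (256.3845520019531, 142.208251953125), 72.3915023803711)
[[0.621, 0.224, 0.086], [0.572, 0.252, 0.085], [0.573, 0.143, 0.086], [0.57, 0.141, 0.086], [0.572, 0.14, 0.082], [0.57, 0.132, 0.084], [0.56
[... 2099 characters left out ...]
87, 0.083], [0.449, 0.093, 0.082], [0.453, 0.103, 0.081], [0.45, 0.111, 0.083], [0.451, 0.122, 0.083], [0.45, 0.127, 0.084], [0.451, 0.131, 0.082], [0.455, 0.143, 0.082], [0.451, 0.146, 0.082], [0.452, 0.161, 0.085], [0.459, 0.165, 0.083], [0.568, 0.155, 0.08], [0.542, 0.158, 0.081], [0.532, 0.162, 0.083], [0.523, 0.162, 0.082], [0.514, 0.164, 0.083], [0.506, 0.166, 0.084], [0.497, 0.165, 0.083], [0.488, 0.167, 0.084], [0.477, 0.168, 0.083], [0.469, 0.169, 0.083], [0.456, 0.171, 0.084], [0.562, 0.162, 0.083], [0.553, 0.161, 0.081], [0.54, 0.161, 0.081], [0.53, 0.165, 0.083], [0.519, 0.166, 0.082], [0.506, 0.169, 0.084], [0.479, 0.168, 0.081], [0.565, 0.163, 0.081], [0.566, 0.256, 0.086]]
562
```

View pics/crop.png

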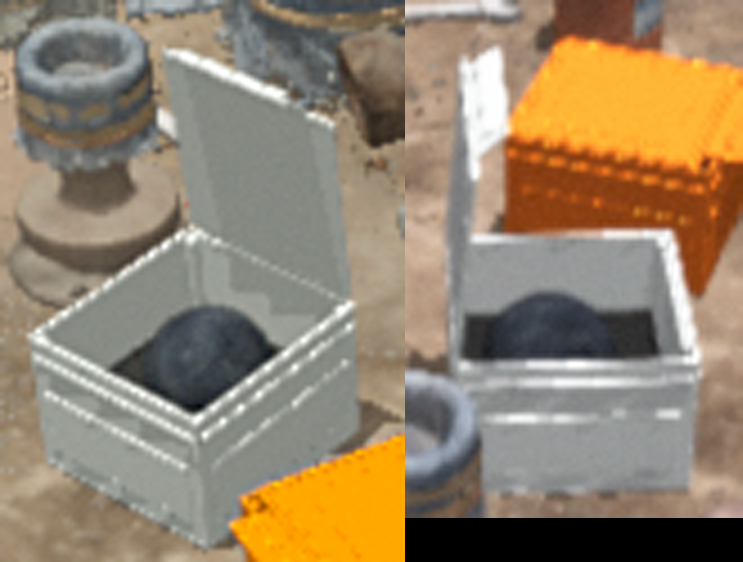

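The two views agree on these positions:

| Item | Value |
|---|---|
| Case centre | (0.508, 0.108) |
| Case yaw | about -0.05 |
| Hinge | x 0.567, z 0.085 |
| Lid angle | about 1.48 |
| Lid edge | (0.557, z 0.195) |
| Flap tip | (0.543, z 0.211) |
| Flap fold | about 0.6 |

These fit the sizes given. I'll move above the flap with the gripper shut and its narrow side along the case's x.

```bash
python3 -m crank '[{"z":-1.5,"turn":-0.1275},{"z":-1.5,"turn":-0.1275},{"z":-1.5,"turn":-0.1275}]' 0
python3 -m crank '[{"x":-2.7,"y":-4.0},{"x":-2.7,"y":-4.0},{"x":-2.7,"y":-4.0},{"x":-2.7,"y":-4.0},{"x":-2.7,"y":-4.0}]'
python3 -m crank '[{"x":-2.7,"y":-4.0},{"x":-2.7,"y":-4.0},{"x":-2.7,"y":-4.0},{"x":-2.7,"y":-4.0},{"x":-2.7,"y":-4.0}]'
cat >> h.py <<'E'
def prof(tag=None):
    for n,box in (("scene",(210,150,300,275)),("side",(325,195,400,310))):
        p,d=manip.grab_frame(n);W,h,u,v=cloud(n,p,d,box)
        if tag: cv2.imwrite(f"pics/{tag}_{n}.png",cv2.resize(p[box[1]:box[3],box[0]:box[2],::-1],None,fx=4.5,fy=4.5,interpolation=cv2.INTER_CUBIC))
        m=(h[...,1]<50)&(h[...,2]>110)&(W[...,2]>.088)&(abs(W[...,1]-.108)<.06)&(W[...,0]>.42)&(W[...,0]<.6)
        Q=W[m]
        print(n,[(len(s),*s.mean(0).round(3).tolist()) for a in np.arange(.088,.22,.006) if len(s:=Q[(Q[:,2]>=a)&(Q[:,2]<a+.006)])>2])
def st():
    s=manip.state();print({k:np.round(s[k],3).tolist() for k in ("time","tool_pos","tool_rot","contact_force","gripper_width")})
def delta(t):
    from scipy.spatial.transform import Rotation as R
    s=manip.state();q=s["tool_rot"];r=R.from_quat([q[1],q[2],q[3],q[0]])
    print("delta cm",(r.inv().apply(np.array(t)-s["tool_pos"])*100).round(2))
E
python3 -c "
from h import *
st();delta([.535,.108,.25])"
```

```text
{'time': 0.1, 'tool_pos': [0.262, 0.567, 0.23], 'tool_rot': [-0.0, 0.215, 0.977, -0.001], 'contact_force': [0.154, -0.601, 0.481], 'gripper_width': 0.998}
delta cm [-44.04 -30.2   -1.93]schema error: expected keys x, y, z, turn
schema error: expected keys x, y, z, turn
schema error: expected keys x, y, z, turn
```

```bash
python3 -m crank '[{"x":0,"y":0,"z":-1.5,"turn":-0.1275},{"x":0,"y":0,"z":-1.5,"turn":-0.1275},{"x":0,"y":0,"z":-1.5,"turn":-0.1275}]' 0
python3 -m crank '[{"x":-2.7,"y":-4.0,"z":0,"turn":0},{"x":-2.7,"y":-4.0,"z":0,"turn":0},{"x":-2.7,"y":-4.0,"z":0,"turn":0},{"x":-2.7,"y":-4.0,"z":0,"turn":0},{"x":-2.7,"y":-4.0,"z":0,"turn":0}]'
python3 -m crank '[{"x":-2.7,"y":-4.0,"z":0,"turn":0},{"x":-2.7,"y":-4.0,"z":0,"turn":0},{"x":-2.7,"y":-4.0,"z":0,"turn":0},{"x":-2.7,"y":-4.0,"z":0,"turn":0},{"x":-2.7,"y":-4.0,"z":0,"turn":0}]'
python3 -c "
from h import *
st();delta([.535,.108,.23])"
```

```text
time: 0.4
tool_pos: [0.2619, 0.567, 0.2759]
tool_rot: [-0.0, 0.023, 1.0, -0.001]
contact_force: [-0.3, 1.6, -0.3]
gripper_width: 0.515
grasp_force: 0.0
time: 0.9
tool_pos: [0.3872, 0.359, 0.2758]
tool_rot: [-0.0, 0.025, 1.0, -0.0]
contact_force: [0.7, -1.0, -0.2]
gripper_width: 0.002
grasp_force: 0.0
time: 1.4
tool_pos: [0.5121, 0.1524, 0.2759]
tool_rot: [-0.0, 0.025, 1.0, 0.0]
contact_force: [0.2, -0.4, 0.7]
gripper_width: -0.001
grasp_force: 0.0
{'time': 1.4, 'tool_pos': [0.512, 0.152, 0.276], 'tool_rot': [-0.0, 0.025, 1.0, 0.0], 'contact_force': [0.192, -0.431, 0.71], 'gripper_width': -0.001}
delta cm [-2.52 -4.32  4.59]
```

```bash
python3 -m crank '[{"x":-2.5,"y":-4.3,"z":0,"turn":0},{"x":0,"y":0,"z":2,"turn":0},{"x":0,"y":0,"z":2.6,"turn":0},{"x":0,"y":0,"z":1,"turn":0}]'
python3 -m crank '[{"x":0,"y":0,"z":0.5,"turn":0},{"x":0,"y":0,"z":0.3,"turn":0}]'
python3 -c "
from h import *
st();prof('a')"
```

```text
time: 1.8
tool_pos: [0.533, 0.1094, 0.2168]
tool_rot: [-0.003, 0.026, 1.0, -0.0]
contact_force: [-0.0, -0.4, -0.3]
gripper_width: 0.001
grasp_force: 0.0
time: 2.0
tool_pos: [0.5344, 0.1104, 0.2123]
tool_rot: [-0.0, 0.025, 1.0, -0.0]
contact_force: [-0.6, -0.0, 0.3]
gripper_width: 0.001
grasp_force: 0.0
{'time': 2.0, 'tool_pos': [0.534, 0.11, 0.212], 'tool_rot': [-0.0, 0.025, 1.0, -0.0], 'contact_force': [-0.582, -0.008, 0.285], 'gripper_width': 0.001}
scene [(64, 0.567, 0.101, 0.091), (74, 0.566, 0.103, 0.097), (70, 0.566, 0.098, 0.103), (74, 0.566, 0.101, 0.109), (69, 0.565, 0.099, 0.115), (68, 0.565, 0.105, 0.121), (73, 0.564, 0.102, 0.127), (80, 0.564, 0.098, 0.133), (72, 0.563, 0.105, 0.139), (70, 0.563, 0.1, 0.145), (78, 0.562, 0.099, 0.151), (78, 0.562, 0.106, 0.157), (74, 0.561, 0.103, 0.163), (79, 0.561, 0.099, 0.169), (74, 0.56, 0.101, 0.175), (79, 0.561, 0.107, 0.181), (72, 0.559, 0.096, 0.187), (54, 0.559, 0.092, 0.192), (8, 0.554, 0.084, 0.198), (17, 0.55, 0.085, 0.206), (28, 0.544, 0.092, 0.21), (7, 0.531, 0.107, 0.217)]
side [(20, 0.567, 0.12, 0.091), (7, 0.566, 0.11, 0.097), (16, 0.566, 0.11, 0.104), (16, 0.566, 0.127, 0.109), (6, 0.566, 0.117, 0.115), (16, 0.565, 0.125, 0.121), (16, 0.565, 0.121, 0.128), (17, 0.563, 0.108, 0.133), (10, 0.564, 0.13, 0.139), (14, 0.563, 0.116, 0.144), (15, 0.563, 0.124, 0.151), (12, 0.562, 0.124, 0.157), (21, 0.561, 0.11, 0.163), (12, 0.561, 0.12, 0.17), (17, 0.56, 0.113, 0.174), (13, 0.56, 0.12, 0.18), (13, 0.56, 0.124, 0.188), (49, 0.558, 0.11, 0.193), (43, 0.554, 0.107, 0.198), (78, 0.548, 0.114, 0.206), (12, 0.544, 0.106, 0.209), (4, 0.543, 0.117, 0.216)]
```

View pics/a_side.png

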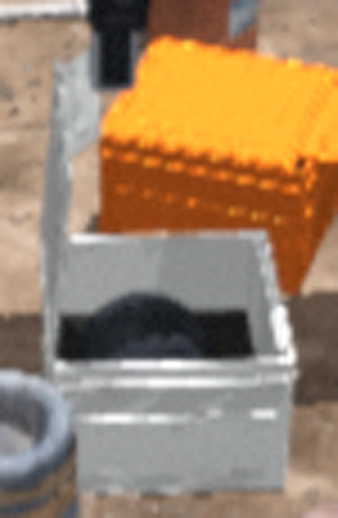

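The fingertip (112,70) is just above and barely in front of the flap's tip (95,65). I shift it 6 mm toward the lid and press down.

```bash
python3 -m crank '[{"x":0,"y":0,"z":-0.4,"turn":0},{"x":-0.6,"y":0,"z":0,"turn":0},{"x":0,"y":0,"z":0.5,"turn":0},{"x":0,"y":0,"z":0.3,"turn":0}]'
python3 -m crank '[{"x":0,"y":0,"z":0.3,"turn":0},{"x":0,"y":0,"z":0.3,"turn":0}]'
python3 -m crank '[{"x":0.1,"y":0,"z":0.3,"turn":0},{"x":0.2,"y":0,"z":0.3,"turn":0}]'
python3 -c "
from h import *
st();prof('b')"
```

```text
time: 2.5
tool_pos: [0.5407, 0.1098, 0.2081]
tool_rot: [0.0, 0.025, 1.0, 0.0]
contact_force: [0.4, 0.6, 0.3]
gripper_width: -0.002
grasp_force: 0.3
time: 2.7
tool_pos: [0.5403, 0.1098, 0.2019]
tool_rot: [-0.0, 0.025, 1.0, -0.0]
contact_force: [-0.7, -0.6, 1.5]
gripper_width: -0.002
grasp_force: 0.9
time: 2.9
tool_pos: [0.5376, 0.1099, 0.1964]
tool_rot: [0.0, 0.025, 1.0, 0.0]
contact_force: [-0.8, -0.0, 2.2]
gripper_width: -0.0
grasp_force: 1.1
{'time': 2.9, 'tool_pos': [0.538, 0.11, 0.196], 'tool_rot': [0.0, 0.025, 1.0, 0.0], 'contact_force': [-0.823, -0.003, 2.242], 'gripper_width': -0.0}
scene [(63, 0.567, 0.101, 0.091), (70, 0.567, 0.101, 0.097), (63, 0.566, 0.1, 0.103), (77, 0.566, 0.102, 0.109), (62, 0.565, 0.103, 0.115), (78, 0.565, 0.101, 0.121), (70, 0.564, 0.099, 0.127), (78, 0.564, 0.101, 0.133), (75, 0.563, 0.104, 0.139), (73, 0.563, 0.099, 0.145), (69, 0.562, 0.101, 0.151), (76, 0.562, 0.105, 0.157), (79, 0.561, 0.1, 0.163), (66, 0.56, 0.103, 0.169), (33, 0.558, 0.074, 0.174), (24, 0.558, 0.064, 0.181), (21, 0.557, 0.083, 0.187), (135, 0.548, 0.095, 0.194), (56, 0.548, 0.084, 0.197), (9, 0.532, 0.108, 0.204), (4, 0.53, 0.105, 0.212), (3, 0.532, 0.115, 0.218)]
side [(22, 0.567, 0.113, 0.09), (14, 0.566, 0.112, 0.097), (12, 0.567, 0.127, 0.104), (12, 0.565, 0.109, 0.109), (12, 0.566, 0.124, 0.115), (16, 0.564, 0.116, 0.121), (15, 0.564, 0.115, 0.127), (16, 0.564, 0.123, 0.132), (14, 0.563, 0.111, 0.139), (12, 0.563, 0.127, 0.146), (17, 0.562, 0.121, 0.151), (17, 0.561, 0.109, 0.157), (13, 0.561, 0.116, 0.163), (16, 0.561, 0.127, 0.169), (21, 0.559, 0.111, 0.175), (18, 0.559, 0.115, 0.181), (19, 0.551, 0.121, 0.189), (143, 0.551, 0.115, 0.193), (17, 0.547, 0.119, 0.197), (5, 0.547, 0.112, 0.205), (4, 0.548, 0.11, 0.211), (4, 0.548, 0.111, 0.216)]
```

The lid has stayed put and the flap is now about square. I press it past square.

```bash
python3 -m crank '[{"x":0.1,"y":0,"z":0.3,"turn":0},{"x":0.1,"y":0,"z":0.3,"turn":0},{"x":0,"y":0,"z":0.3,"turn":0},{"x":0,"y":0,"z":0.3,"turn":0}]'
python3 -c "
from h import *
st();prof('c')"
```

```text
time: 3.4
tool_pos: [0.5352, 0.1101, 0.1839]
tool_rot: [-0.0, 0.025, 1.0, -0.0]
contact_force: [-1.7, -0.2, 0.8]
gripper_width: -0.004
grasp_force: 0.7
{'time': 3.4, 'tool_pos': [0.535, 0.11, 0.184], 'tool_rot': [-0.0, 0.025, 1.0, -0.0], 'contact_force': [-1.712, -0.167, 0.806], 'gripper_width': -0.004}
scene [(68, 0.564, 0.105, 0.091), (69, 0.567, 0.102, 0.097), (69, 0.566, 0.099, 0.103), (71, 0.566, 0.102, 0.109), (69, 0.565, 0.101, 0.115), (70, 0.565, 0.105, 0.121), (68, 0.565, 0.1, 0.127), (77, 0.564, 0.097, 0.133), (77, 0.564, 0.104, 0.139), (71, 0.563, 0.1, 0.145), (78, 0.563, 0.102, 0.151), (64, 0.562, 0.098, 0.157), (64, 0.561, 0.09, 0.163), (23, 0.56, 0.063, 0.169), (23, 0.56, 0.078, 0.175), (48, 0.551, 0.084, 0.182), (81, 0.551, 0.084, 0.187), (99, 0.554, 0.085, 0.193), (19, 0.547, 0.093, 0.198), (5, 0.529, 0.104, 0.205), (6, 0.528, 0.103, 0.212), (4, 0.528, 0.106, 0.218)]
side [(18, 0.568, 0.118, 0.091), (8, 0.567, 0.114, 0.097), (11, 0.566, 0.111, 0.104), (13, 0.566, 0.116, 0.108), (13, 0.566, 0.12, 0.115), (12, 0.566, 0.121, 0.121), (10, 0.565, 0.121, 0.127), (15, 0.565, 0.124, 0.132), (16, 0.564, 0.113, 0.139), (14, 0.564, 0.118, 0.144), (12, 0.563, 0.114, 0.151), (16, 0.563, 0.124, 0.157), (14, 0.562, 0.123, 0.164), (14, 0.562, 0.121, 0.17), (21, 0.561, 0.112, 0.175), (21, 0.554, 0.121, 0.181), (77, 0.551, 0.113, 0.188), (82, 0.556, 0.111, 0.193), (4, 0.549, 0.1, 0.2), (3, 0.546, 0.11, 0.205)]
```

View pics/c_side.png

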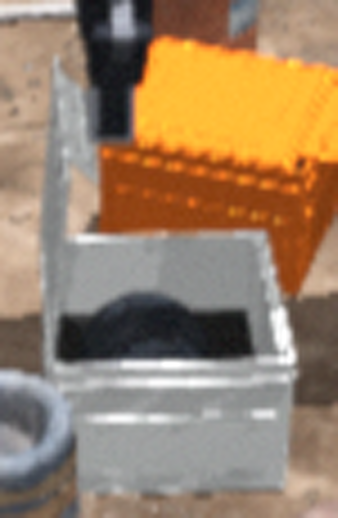

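The flap leans about 45° below horizontal (crease near (58,62), tip near (88,125)), so it is well past square. I back off forward and up, then check where it springs back to.

```bash
python3 -m crank '[{"x":0.8,"y":0,"z":0,"turn":0},{"x":1.2,"y":0,"z":-0.5,"turn":0},{"x":0,"y":0,"z":-3,"turn":0},{"x":0,"y":0,"z":-4,"turn":0},{"x":0,"y":0,"z":0,"turn":0}]'
python3 -c "
from h import *
st();prof('d');delta([.60,.108,.255])"
```

```text
time: 4.0
tool_pos: [0.518, 0.1113, 0.2661]
tool_rot: [0.006, 0.025, 1.0, 0.001]
contact_force: [1.0, 1.1, 1.4]
gripper_width: -0.002
grasp_force: 0.0
{'time': 4.0, 'tool_pos': [0.518, 0.111, 0.266], 'tool_rot': [0.006, 0.025, 1.0, 0.001], 'contact_force': [1.002, 1.106, 1.39], 'gripper_width': -0.002}
scene [(71, 0.567, 0.102, 0.091), (64, 0.566, 0.101, 0.097), (73, 0.566, 0.099, 0.103), (63, 0.566, 0.102, 0.109), (73, 0.565, 0.104, 0.115), (75, 0.565, 0.101, 0.121), (76, 0.565, 0.102, 0.127), (74, 0.564, 0.103, 0.133), (69, 0.563, 0.099, 0.139), (73, 0.563, 0.101, 0.145), (78, 0.563, 0.105, 0.151), (74, 0.562, 0.1, 0.157), (83, 0.562, 0.1, 0.163), (81, 0.562, 0.103, 0.169), (49, 0.56, 0.091, 0.174), (22, 0.559, 0.063, 0.181), (20, 0.558, 0.07, 0.188), (111, 0.551, 0.101, 0.195), (142, 0.55, 0.102, 0.198)]
side [(18, 0.567, 0.115, 0.091), (8, 0.566, 0.111, 0.096), (15, 0.566, 0.109, 0.104), (12, 0.566, 0.123, 0.109), (12, 0.566, 0.121, 0.115), (10, 0.566, 0.126, 0.12), (13, 0.565, 0.121, 0.127), (13, 0.565, 0.123, 0.133), (18, 0.563, 0.105, 0.139), (13, 0.564, 0.127, 0.145), (9, 0.563, 0.11, 0.151), (16, 0.563, 0.131, 0.157), (13, 0.562, 0.124, 0.163), (20, 0.561, 0.111, 0.169), (19, 0.561, 0.109, 0.175), (11, 0.561, 0.12, 0.181), (7, 0.56, 0.124, 0.188), (174, 0.551, 0.11, 0.194), (50, 0.547, 0.111, 0.197)]
delta cm [-8.41  0.11  0.6 ]
```

View pics/d_side.png

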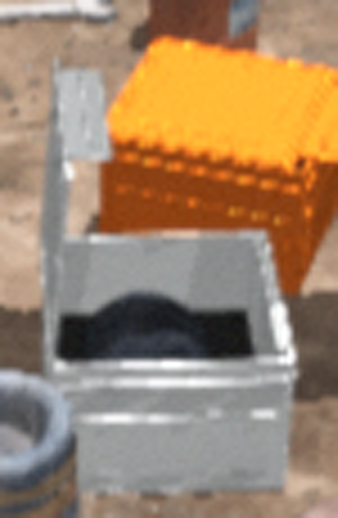

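The flap has sprung back to about horizontal (tip at (107,155)), so its fold is about 1.5, and the lid is still at about 1.49. Now I go behind the lid.

```bash
python3 -m crank '[{"x":-4.1,"y":0,"z":0,"turn":0},{"x":-4.1,"y":0.1,"z":0,"turn":0},{"x":0,"y":0,"z":2.5,"turn":0},{"x":0,"y":0,"z":3,"turn":0},{"x":0,"y":0,"z":3,"turn":0}]'
python3 -m crank '[{"x":0,"y":0,"z":0,"turn":0}]'
python3 -c "
from h import *
st();delta([.574,.109,.181])"
```

```text
time: 4.6
tool_pos: [0.5966, 0.1078, 0.1711]
tool_rot: [-0.001, 0.025, 1.0, -0.0]
contact_force: [-0.3, 0.3, 0.5]
gripper_width: -0.001
grasp_force: 0.0
time: 4.7
tool_pos: [0.5929, 0.1076, 0.1664]
tool_rot: [-0.007, 0.025, 1.0, -0.001]
contact_force: [-0.7, -0.3, -0.6]
gripper_width: 0.005
grasp_force: 0.0
{'time': 4.7, 'tool_pos': [0.593, 0.108, 0.166], 'tool_rot': [-0.007, 0.025, 1.0, -0.001], 'contact_force': [-0.701, -0.327, -0.635], 'gripper_width': 0.005}
delta cm [ 1.91  0.04 -1.44]
```

```bash
python3 -m crank '[{"x":0,"y":0,"z":0,"turn":0},{"x":0,"y":0,"z":0,"turn":0},{"x":0,"y":0,"z":0,"turn":0}]'
python3 -c "
from h import *
delta([.574,.109,.181])"
```

```text
time: 5.0
tool_pos: [0.5986, 0.108, 0.1767]
tool_rot: [0.002, 0.025, 1.0, 0.0]
contact_force: [0.8, -0.5, -0.1]
gripper_width: -0.002
grasp_force: 0.0
delta cm [ 2.46 -0.02 -0.44]
```

```bash
python3 -m crank '[{"x":1.3,"y":0,"z":0,"turn":0},{"x":1.0,"y":0,"z":0,"turn":0},{"x":0.8,"y":0,"z":0,"turn":0},{"x":0.8,"y":0,"z":0.1,"turn":0},{"x":0.8,"y":0,"z":0.2,"turn":0}]'
python3 -m crank '[{"x":0.8,"y":0,"z":0.2,"turn":0},{"x":0.8,"y":0,"z":0.3,"turn":0},{"x":0.6,"y":0,"z":0.3,"turn":0}]'
python3 -c "
from h import *
st();delta([.530,.111,.1705]);delta([.5037,.112,.149]);prof('e')"
```

```text
time: 5.5
tool_pos: [0.5504, 0.1104, 0.172]
tool_rot: [0.001, 0.025, 1.0, 0.0]
contact_force: [0.0, -0.3, 0.6]
gripper_width: -0.001
grasp_force: 0.4
time: 5.8
tool_pos: [0.5278, 0.1114, 0.1629]
tool_rot: [-0.0, 0.025, 1.0, -0.0]
contact_force: [1.0, 0.2, 0.2]
gripper_width: -0.002
grasp_force: 0.5
{'time': 5.8, 'tool_pos': [0.528, 0.111, 0.163], 'tool_rot': [-0.0, 0.025, 1.0, -0.0], 'contact_force': [0.979, 0.246, 0.174], 'gripper_width': -0.002}
delta cm [-0.22 -0.03 -0.76]
delta cm [ 2.41 -0.06  1.39]
scene [(30, 0.56, 0.1, 0.091), (32, 0.56, 0.096, 0.097), (28, 0.556, 0.1, 0.103), (31, 0.552, 0.096, 0.109), (21, 0.548, 0.081, 0.115), (19, 0.544, 0.084, 0.121), (19, 0.54, 0.075, 0.127), (17, 0.537, 0.074, 0.133), (19, 0.533, 0.074, 0.139), (14, 0.529, 0.07, 0.145), (16, 0.525, 0.066, 0.151), (10, 0.52, 0.062, 0.158), (11, 0.519, 0.069, 0.162), (68, 0.498, 0.099, 0.17), (183, 0.502, 0.104, 0.175), (105, 0.508, 0.106, 0.18), (8, 0.521, 0.112, 0.188), (7, 0.522, 0.108, 0.193), (3, 0.52, 0.108, 0.199)]
side [(64, 0.563, 0.114, 0.091), (46, 0.559, 0.1, 0.097), (58, 0.556, 0.114, 0.103), (58, 0.552, 0.113, 0.109), (57, 0.548, 0.109, 0.115), (56, 0.544, 0.111, 0.121), (61, 0.54, 0.114, 0.127), (52, 0.537, 0.112, 0.133), (48, 0.534, 0.129, 0.139), (38, 0.53, 0.131, 0.145), (36, 0.526, 0.135, 0.151), (30, 0.523, 0.14, 0.157), (39, 0.521, 0.135, 0.163), (85, 0.506, 0.123, 0.169), (151, 0.504, 0.117, 0.175), (13, 0.509, 0.123, 0.179), (3, 0.517, 0.119, 0.187)]
```

View pics/e_side.png

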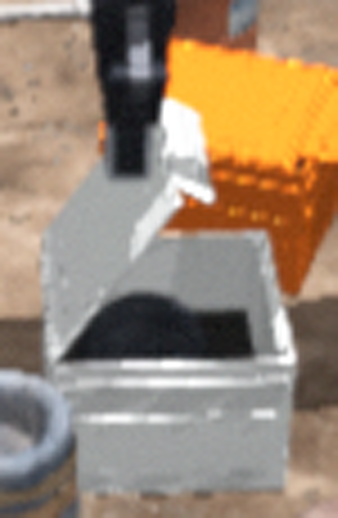

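The lid is at about 60° with the flap still folded (crease at (170,110), tip at (205,195)). I continue along the arc.

```bash
python3 -m crank '[{"x":0.7,"y":0,"z":0.5,"turn":0},{"x":0.7,"y":0,"z":0.5,"turn":0},{"x":0.7,"y":0,"z":0.6,"turn":0},{"x":0.5,"y":0,"z":0.7,"turn":0},{"x":0.5,"y":0,"z":0.7,"turn":0}]'
python3 -m crank '[{"x":0.5,"y":0,"z":0.8,"turn":0},{"x":0.3,"y":0,"z":0.7,"turn":0}]'
python3 -c "
from h import *
st();delta([.482,.112,.102]);prof('f')"
```

```text
time: 6.4
tool_pos: [0.4969, 0.113, 0.1327]
tool_rot: [-0.0, 0.025, 1.0, -0.0]
contact_force: [-0.3, 0.5, 1.4]
gripper_width: -0.001
grasp_force: 0.8
time: 6.6
tool_pos: [0.4891, 0.1134, 0.1175]
tool_rot: [0.0, 0.025, 1.0, 0.0]
contact_force: [0.6, -0.1, 1.7]
gripper_width: -0.001
grasp_force: 0.9
{'time': 6.6, 'tool_pos': [0.489, 0.113, 0.118], 'tool_rot': [0.0, 0.025, 1.0, 0.0], 'contact_force': [0.551, -0.123, 1.722], 'gripper_width': -0.001}
delta cm [ 0.71 -0.17  1.55]
scene [(113, 0.557, 0.101, 0.091), (101, 0.542, 0.09, 0.097), (111, 0.52, 0.089, 0.103), (162, 0.489, 0.096, 0.109), (202, 0.478, 0.103, 0.115), (245, 0.473, 0.106, 0.121), (91, 0.468, 0.104, 0.126), (5, 0.485, 0.108, 0.133), (4, 0.481, 0.11, 0.138), (9, 0.484, 0.109, 0.145), (5, 0.482, 0.107, 0.151), (3, 0.482, 0.113, 0.156), (7, 0.482, 0.106, 0.206), (4, 0.493, 0.113, 0.213), (3, 0.492, 0.129, 0.217)]
side [(223, 0.551, 0.111, 0.091), (218, 0.534, 0.111, 0.097), (230, 0.518, 0.112, 0.103), (217, 0.498, 0.118, 0.109), (151, 0.48, 0.135, 0.115), (148, 0.47, 0.124, 0.12), (7, 0.493, 0.119, 0.128), (4, 0.489, 0.12, 0.132), (5, 0.491, 0.118, 0.139), (5, 0.491, 0.116, 0.144), (13, 0.491, 0.165, 0.211), (5, 0.49, 0.162, 0.216)]
```

View pics/f_side.png

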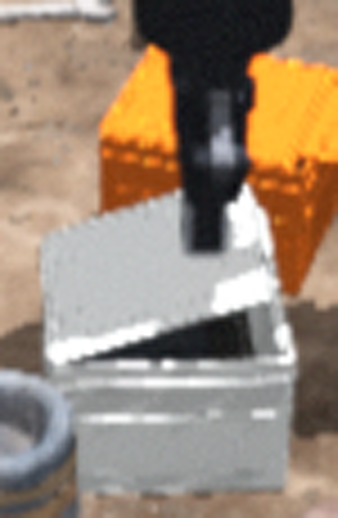

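The lid is at about 19° with the flap hanging down inside the front rim (tip near (278,285)). I press on while watching the force.

```bash
python3 -m crank '[{"x":0.3,"y":0,"z":0.7,"turn":0},{"x":0.3,"y":0,"z":0.7,"turn":0}]'
python3 -c "
from h import *
st();prof('g')"
python3 -m crank '[{"x":0.2,"y":0,"z":0.5,"turn":0},{"x":0.1,"y":0,"z":0.4,"turn":0}]'
python3 -m crank '[{"x":0,"y":0,"z":0.3,"turn":0},{"x":0,"y":0,"z":0.3,"turn":0}]'
python3 -c "
from h import *
st();prof('g2')"
```

```text
time: 6.9
tool_pos: [0.4843, 0.1136, 0.1045]
tool_rot: [0.001, 0.025, 1.0, 0.0]
contact_force: [2.2, -0.1, 1.6]
gripper_width: -0.0
grasp_force: 1.0
{'time': 6.9, 'tool_pos': [0.484, 0.114, 0.104], 'tool_rot': [0.001, 0.025, 1.0, 0.0], 'contact_force': [2.214, -0.143, 1.593], 'gripper_width': -0.0}
scene [(264, 0.532, 0.096, 0.091), (310, 0.505, 0.093, 0.097), (329, 0.482, 0.1, 0.103), (252, 0.469, 0.106, 0.108), (11, 0.473, 0.116, 0.115), (4, 0.478, 0.11, 0.121), (4, 0.477, 0.108, 0.127), (5, 0.478, 0.107, 0.133), (4, 0.478, 0.107, 0.138), (4, 0.478, 0.113, 0.143), (3, 0.484, 0.079, 0.156), (6, 0.478, 0.112, 0.192), (4, 0.483, 0.114, 0.199)]
side [(436, 0.536, 0.112, 0.091), (408, 0.503, 0.114, 0.097), (246, 0.475, 0.131, 0.103), (25, 0.467, 0.12, 0.107), (8, 0.489, 0.118, 0.114), (7, 0.485, 0.117, 0.121), (7, 0.485, 0.117, 0.128), (3, 0.483, 0.14, 0.151), (14, 0.486, 0.164, 0.2), (4, 0.483, 0.162, 0.204)]
time: 7.2
tool_pos: [0.4813, 0.1138, 0.0956]
tool_rot: [0.001, 0.025, 1.0, -0.0]
contact_force: [1.9, -1.0, 2.9]
gripper_width: -0.002
grasp_force: 1.3
time: 7.4
tool_pos: [0.4808, 0.1138, 0.0894]
tool_rot: [0.0, 0.025, 1.0, 0.0]
contact_force: [1.3, 0.2, 1.6]
gripper_width: 0.002
grasp_force: 1.1
{'time': 7.4, 'tool_pos': [0.481, 0.114, 0.089], 'tool_rot': [0.0, 0.025, 1.0, 0.0], 'contact_force': [1.293, 0.243, 1.617], 'gripper_width': 0.002}
scene [(878, 0.499, 0.096, 0.09), (20, 0.471, 0.101, 0.095), (10, 0.474, 0.111, 0.103), (4, 0.475, 0.112, 0.11), (9, 0.478, 0.109, 0.116), (5, 0.473, 0.108, 0.121), (5, 0.473, 0.113, 0.127), (3, 0.489, 0.091, 0.145), (5, 0.475, 0.122, 0.176), (3, 0.473, 0.097, 0.179), (4, 0.483, 0.139, 0.186)]
side [(317, 0.498, 0.12, 0.089), (7, 0.486, 0.119, 0.097), (5, 0.483, 0.117, 0.103), (6, 0.481, 0.118, 0.109), (7, 0.486, 0.115, 0.115), (4, 0.482, 0.167, 0.182), (12, 0.484, 0.164, 0.186)]
```

```bash
python3 -m crank '[{"x":0,"y":0,"z":0.2,"turn":0},{"x":0,"y":0,"z":0,"turn":0}]'
python3 -m crank '[{"x":0,"y":0,"z":0.2,"turn":0},{"x":0,"y":0,"z":0,"turn":0}]'
python3 -m crank '[{"x":0,"y":0,"z":0.2,"turn":0},{"x":0,"y":0,"z":0,"turn":0}]'
python3 -m crank '[{"x":0,"y":0,"z":0.2,"turn":0},{"x":0,"y":0,"z":0,"turn":0}]'
```

```text
time: 7.7
tool_pos: [0.4802, 0.1138, 0.0868]
tool_rot: [-0.001, 0.025, 1.0, -0.0]
contact_force: [0.4, -0.6, 0.8]
gripper_width: 0.002
grasp_force: 0.3
time: 7.9
tool_pos: [0.4803, 0.1139, 0.0858]
tool_rot: [-0.001, 0.025, 1.0, -0.0]
contact_force: [-2.7, 0.3, 6.2]
gripper_width: -0.002
grasp_force: 3.1
time: 8.1
tool_pos: [0.4805, 0.1139, 0.0854]
tool_rot: [-0.001, 0.025, 1.0, -0.0]
contact_force: [-6.7, -1.3, 15.3]
gripper_width: -0.0
grasp_force: 7.6
time: 8.3
tool_pos: [0.4807, 0.114, 0.085]
tool_rot: [-0.001, 0.025, 1.0, -0.0]
contact_force: [-12.5, -0.6, 24.0]
gripper_width: -0.002
grasp_force: 12.1
```

The force dropped and then the lid bottomed out, so it probably latched. I lift off and check.

```bash
python3 -m crank '[{"x":0,"y":0,"z":-0.8,"turn":0},{"x":0,"y":0,"z":-2,"turn":0},{"x":0,"y":0,"z":-4,"turn":0},{"x":0,"y":0,"z":-4,"turn":0},{"x":0,"y":0,"z":-4,"turn":0}]'
python3 -m crank '[{"x":0,"y":0,"z":0,"turn":0},{"x":0,"y":0,"z":0,"turn":0},{"x":0,"y":0,"z":0,"turn":0},{"x":0,"y":0,"z":0,"turn":0},{"x":0,"y":0,"z":0,"turn":0}]'
python3 -c "
from h import *
st();prof('h')
for n in ('scene','side'):
    p,d=manip.grab_frame(n);cv2.imwrite(f'pics/end_{n}.png',p[:,:,::-1])
a=cv2.imread('pics/h_scene.png');b=cv2.imread('pics/h_side.png');cv2.imwrite('pics/hh.png',np.hstack([a[:500],b[:500]]))"
```

```text
time: 8.8
tool_pos: [0.4797, 0.1138, 0.2297]
tool_rot: [-0.001, 0.025, 1.0, -0.0]
contact_force: [0.6, 1.1, -0.2]
gripper_width: -0.001
grasp_force: 0.0
time: 9.3
tool_pos: [0.4798, 0.1137, 0.2275]
tool_rot: [-0.002, 0.025, 1.0, -0.0]
contact_force: [-0.3, -0.5, -0.2]
gripper_width: -0.0
grasp_force: 0.0
{'time': 9.3, 'tool_pos': [0.48, 0.114, 0.227], 'tool_rot': [-0.002, 0.025, 1.0, -0.0], 'contact_force': [-0.27, -0.516, -0.194], 'gripper_width': -0.0}
scene [(760, 0.504, 0.104, 0.089)]
side [(179, 0.503, 0.115, 0.089)]
```

View pics/hh.png

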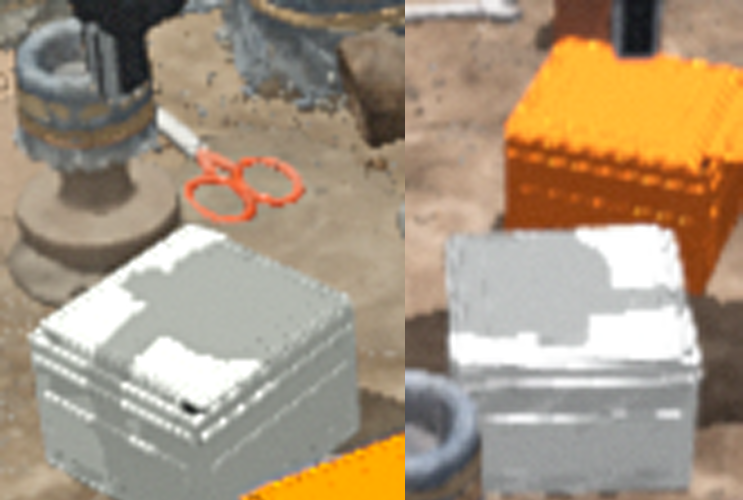

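The lid stays shut a full second after release: it lies flat in both views with no gap, and the case has not moved. I hand in the job.

```bash
python3 -c "
from plant import manip
print(manip.job_done())"
```

```text
the job is handed in; nothing more can be done
None
```

The case is shut over the ball, the lid stayed closed by itself after I let go, and I handed the job in at about 9.4 s; no verdict came back.

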